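# Open the locked battery drawer with the release key

## Robot

A 6-joint arm with a two-finger parallel gripper is mounted at the origin on a cart in front of the work surface, level with it; the furniture and walls round the work are solid. World frame = base frame: x ahead of the robot, y to its left, z up, the work surface at z = 0. Lengths are in m, angles in rad, forces in N, time in s.
With the tool pointing down it reaches from about 0.35 to 0.925 m from the base axis. Payload 6.4 kg.
Tool frame: the origin (TCP) lies at the very end of the fingers, on their centre line; the grasp point (between the pads) lies 19 mm behind it; z points along the fingers, y is the line along which they close (so a half turn about z gives the same grasp; the last joint's range is limited). The gripper opens to 94 mm and grips with 3 to 60 N. Pads are 16 mm wide; open, the fingers measure 119 mm over their backs; the gripper's body (75 mm by 177 mm) begins 78 mm behind the grasp point.
Start: joints at [-1.405, 0.245, 1.558, -0, 1.339, -0.174], TCP at [0.217, -0.613, 0.205] pointing down, gripper open.
Joint ranges: [-3.13, 3.13], [-1.02, 2.26], [0.13, 2.54], [-0.95, 4.09], [0.21, 2.88], [-2.74, 2.74]. Speed limits (rad/s): [2.57, 2.57, 3.14, 3.14, 3.14, 3.14].

## Interface

Orientations are given as a unit quaternion [x, y, z, w].
In Python, from plant import * gives the robot as it stands. The module is installed in compiled form; this text tells all that it offers.
- The arm moves only by the tool drive_tool, never from a script. Its argument "increments" is a list of rows, each an object with "travel": the shift along the tool's x, y, z in cm, a list of three; "turn": the turn, a rotation vector about the tool's x, y, z in degrees, a list of three; "hand": the gripper's target within -1 to 1 (shut at 1, half-way at 0, fully open at -1). In form: [{"travel": [dx, dy, dz], "turn": [ax, ay, az], "hand": hand}, ...]. A call has 1 to 10 rows; each row is the pose to reach, as a shift and turn from the pose commanded when the call began, along the tool's axes at that moment; what a row does not reach only later rows make up. A row lasts 1/8 s, in which the tool goes at most 62.5 mm and 10.7 degrees, less where a joint would pass 70% of its speed; a pose out of reach is approached as far as the arm can. A call with a gripper value outside its range is refused whole. The fingers move at their own pace and stop on an object; "force" is the grip in N (left out, the last holds). Time passes only in rows, so rows that repeat a pose let the fingers close. It gives the time, the measured TCP pose, the force, the opening and the grip force at its end, in the units of the state.
- get_state(): the state, without advancing time (a new reading comes with each control period).
- read_camera(name): name is "scene" or "top" or "wrist"; returns a dict with "image" (420x560x3 uint8, red, green, blue), "fx", "fy", "cx", "cy" (pixels), "k1" (the pictures are not rectified: a ray, as slopes to the right and down, at radius r is drawn at 1 + k1 r^2 times it, then the intrinsics apply), "T" (4x4, takes a point from camera to world coordinates); the wrist camera has in their place "T_tool_cam" (4x4, takes a point from camera to tool coordinates, whose origin is the TCP and whose axes are the flange's). Camera axes: x right, y down, z forward; pixel columns grow to the right and rows downward; lengths in m; the calibration is good to about 2 mm. A picture is of the moment at which its call begins: read the wrist's pose just before it. There is no depth.
- finish_job(): hands the job in; it is judged then, once.
The state is a dict: "t": time; "joint_pos": joint angles; "joint_vel": joint speeds; "joint_efforts": joint torques, N m; "ee_pos": TCP position; "tool_rot": TCP orientation; "contact_force": force on the tool from outside, world axes, zero at the start; "wrist_torque": the same for the moment, N m; "gripper_width": finger opening in m; "grip_force": force on a finger pad.
Only numpy, scipy, OpenCV 4.12 (cv2) and the standard library are available. Lean on these libraries where they do the work, as an engineer would, in place of code of your own. Each camera call takes 0.05 s, during which the arm holds its last target. There are 200 camera calls.

## Task

Take the red-handled release key from its stand, push its steel rod down through the slot in the top of the grey charging dock, feel along the ledge inside for the hidden catch tab and press it down until the battery drawer springs open. Feel gently: the key must never bear on the dock with more than about 20 N. Then put the key back upright in its stand, fully home, let go of it, and leave everything else where it is.

Things in the scene. Friction and masses are not known exactly. Their poses are not given: they have to be found in the camera images.
- key_grip (a point): Release key, loose, 60 g: red flat handle 12 (key x) x 28 (key y) x 42 mm (z), a steel collar (20 mm across, 5 thick) under it, then a round-ended steel rod 7 mm in diameter, 44 mm long. The point: on the axis, mid-handle, 71 mm above the rod's tip, 27 mm above the collar's underside. z points up the key. Grasp across the 12 mm thickness (key x).
- stand_socket (a point): Key stand, fixed: black foot 72 x 72 x 8 mm, grey block 56 x 56 mm, top 52 mm above the desk. The point: middle of the mouth of its square hole (11 x 11 mm, 44 mm deep) in the block's top; z up. The key starts in it, its collar resting on the block's top (handle point 27 mm above this point).
- dock_slot (a point): Charging dock, fixed: grey box 120 (x) x 150 (y) x 74 mm high with a black-bordered slot in its top. The point: middle of the slot at the top face; x across the slot to the dock's back, y along the slot, z up. The slot is 10 mm wide (x), 52 mm long (y), through a plate 6 mm thick.
- dock_drawer (a joint): Battery drawer in the dock's front (the side facing -x of the dock): 0 = shut and caught, 0.030 m = fully sprung out. Its own spring opens it slowly (about half a second) once the tab is pressed and holds it open.
- logger_3: White data logger, 78 x 58 x 24 mm, loose bystander on the left of the desk; origin under its middle.
- eraser: Blue and white eraser, 21 x 44 x 13 mm, loose bystander on the right; origin under its middle.
- ethanol_dropper: Amber dropper bottle, 34 mm across, 88 mm tall, loose bystander beyond the work; origin under its middle.
- dock_ledge (a point): Rigid level ledge inside the dock, 20 mm straight below the slot's middle; same axes. It runs under the whole slot and has one well, 11 mm long along y, open across x; the well's middle lies somewhere within 14 mm of this point along y (different each time; all is black inside, so neither eye nor camera can make it out: feel for it).
- dock: The dock again; origin under its middle (slot is 12 mm toward +x). In the ledge's well sits the springy catch tab, its top 3 mm below the ledge. It yields with 2.7 N at first, 5.6 N at its hard stop after 6.5 mm, and frees the drawer after about 5 mm of travel (8 mm below the ledge).
There are look-alikes about, which are no part of the job. There is more than one size of the dock; the one meant has the size given above.

How it is judged:
By the outcome, as a careful person would: the job done as asked, in the order asked, and still so for the second after the job is handed in, with the robot touching nothing.
It also fails if it takes over 72 s, if anything falls off the work surface, if the arm or the gripper's body presses on something with over 40 N, if the wrist force passes 120 N, or if a joint passes its speed limit or range.

## Working session

There is one attempt and no reset: what is moved stays moved. The work goes in short steps, Python scripts to look and compute and a tool call to move; the robot and the scene stay as the last step left them, time stands still between calls to the robot, and variables do not carry over. Pictures are saved under pics/ and viewed, at most 10 in all, crops included, and the job is handed in when it is done.

Besides the shell and the picture viewer there is one more tool, called after "Emit:" as a command line: name --argument value ..., lists and objects as JSON in quotes. drive_tool: Moves the arm, as the interface text tells. Its arguments: {"type":"object","properties":{"increments":{"type":"array","items":{"type":"object","properties":{"travel":{"type":"array","items":{"type":"number"}},"turn":{"type":"array","items":{"type":"number"}},"hand":{"type":"number"}}}},"force":{"type":"number"}},"required":["increments"]}

```bash
mkdir -p pics; cat > h.py <<'E'
from plant import *
import numpy as np, cv2
from scipy.spatial.transform import Rotation as R
def cam(name):
    s=get_state(); c=read_camera(name)
    if 'T' not in c:
        T=np.eye(4);T[:3,:3]=R.from_quat(s['tool_rot']).as_matrix();T[:3,3]=s['ee_pos']
        c['T']=T@c['T_tool_cam']
    return c
def save(c,f,box=None,scale=1):
    im=c['image'][:,:,::-1]
    if box: im=im[box[1]:box[3],box[0]:box[2]]
    cv2.imwrite('pics/'+f,cv2.resize(im,None,fx=scale,fy=scale,interpolation=cv2.INTER_CUBIC))
def ray(c,u,v):
    K=np.array([[c['fx'],0,c['cx']],[0,c['fy'],c['cy']],[0,0,1.]])
    p=cv2.undistortPoints(np.array([[[u,v]]],float),K,np.array([c['k1'],0,0,0.]))[0,0]
    return c['T'][:3,3],c['T'][:3,:3]@np.array([p[0],p[1],1])
def onz(c,u,v,z):
    o,d=ray(c,u,v); return o+d*(z-o[2])/d[2]
def proj(c,P):
    q=np.linalg.inv(c['T'])@np.append(P,1); x=q[:2]/q[2]; r2=x@x
    x=x*(1+c['k1']*r2); return c['fx']*x[0]+c['cx'],c['fy']*x[1]+c['cy']
E
python3 - <<'E'
from h import *
a=cam('scene');b=cam('top');save(a,'s0.png');save(b,'t0.png')
np.savez('c0.npz',a=a['image'],b=b['image'])
for c in(a,b):print(c['fx'],c['k1'],c['T'].round(3).tolist())
s=get_state();print(s['t'],s['ee_pos'],s['tool_rot'])
E
```

```text
403.07356359172024 -0.020968454225740275 [[0.484, -0.566, 0.668, -0.416], [-0.875, -0.315, 0.367, -0.678], [0.003, -0.762, -0.648, 1.05], [0.0, 0.0, 0.0, 1.0]]
430.3130928201918 -0.003843938203841306 [[-0.221, -0.854, 0.472, -0.142], [-0.975, 0.186, -0.12, 0.086], [0.015, -0.487, -0.873, 1.401], [0.0, 0.0, 0.0, 1.0]]
0.1 [ 0.21654735 -0.61228215  0.20444224] [ 9.85603149e-01  1.69072929e-01 -5.73678378e-06 -8.81306208e-04]
```

View pics/s0.png

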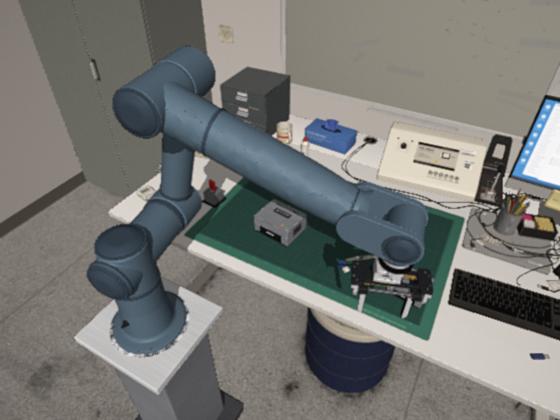

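View pics/t0.png

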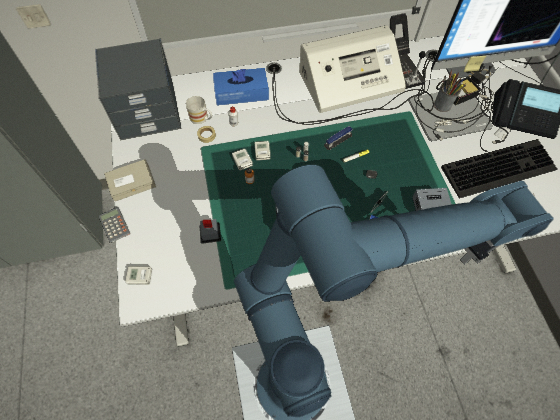

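The scene view shows a grey box at (280,222) and a red handle at (213,187). The top view shows a red handle in a black foot at (208,225) and a second grey box at (432,197) that the arm partly hides.

```bash
python3 - <<'E'
from h import *
a=cam('scene');b=cam('top')
print('dock s',onz(a,283,212,.074),'key s',onz(a,213,187,.08))
print('key t',onz(b,208,224,.08),'grey2 t',onz(b,432,195,.06))
for n,u,v in (('dropper?',249,177),('red/white btl',233,117),('logger?',137,273)):print(n,onz(b,u,v,.03))
print(R.from_quat(get_state()['tool_rot']).as_matrix().round(3))
for n,p in(('dock',onz(a,283,212,.074)),):print(proj(b,p))
print(proj(a,onz(b,432,195,.06)))
E
```

```text
dock s [ 0.55028754 -0.15503277  0.074     ] key s [0.5401255  0.15069732 0.08      ]
key t [0.54960738 0.16358168 0.08      ] grey2 t [ 0.5037419  -0.64499169  0.06      ]
dropper? [ 0.73958328 -0.01218001  0.03      ]
red/white btl [ 1.04074791 -0.00230601  0.03      ]
logger? [0.44507333 0.42283894 0.03      ]
[[ 0.943  0.333 -0.   ]
 [ 0.333 -0.943  0.001]
 [ 0.    -0.001 -1.   ]]
(np.float64(298.3325127245239), np.float64(207.2987198100406))
(np.float64(412.1263970800493), np.float64(274.10522611498624))
```

Emit:
drive_tool --increments '[{"travel":[0,0,-8],"turn":[0,0,0],"hand":-1},{"travel":[4,-5,-14],"turn":[0,0,0],"hand":-1},{"travel":[39,-51,-20],"turn":[0,0,0],"hand":-1},{"travel":[39,-51,-20],"turn":[0,0,0],"hand":-1},{"travel":[39,-51,-20],"turn":[0,0,0],"hand":-1},{"travel":[39,-51,-20],"turn":[0,0,0],"hand":-1},{"travel":[39,-51,-20],"turn":[0,0,0],"hand":-1},{"travel":[39,-51,-20],"turn":[0,0,0],"hand":-1},{"travel":[39,-51,-20],"turn":[0,0,0],"hand":-1},{"travel":[39,-51,-20],"turn":[0,0,0],"hand":-1}]'

```text
t: 1.45
ee_pos: [0.3814, -0.1025, 0.3898]
tool_rot: [0.986, 0.169, 0.0, 0.0]
contact_force: [0.6, -0.0, -0.6]
gripper_width: 0.0944
grip_force: 0.0
```

Emit:
drive_tool --increments '[{"travel":[0,0,0],"turn":[0,0,0],"hand":-1},{"travel":[0,0,0],"turn":[0,0,0],"hand":-1}]'

```text
t: 1.7
ee_pos: [0.3812, -0.1048, 0.3892]
tool_rot: [0.986, 0.169, -0.0, 0.0]
contact_force: [-0.2, -0.4, -0.2]
gripper_width: 0.0943
grip_force: 0.0
```

```bash
python3 - <<'E'
from h import *
w=cam('wrist');b=cam('top')
im=np.hstack([w['image'],b['image']]);cv2.imwrite('pics/w1.png',cv2.resize(im[:,:,::-1],(800,300)))
save(w,'w1f.png')
print(w['fx'],w['k1'],w['T_tool_cam'].round(3).tolist(),get_state()['ee_pos'])
for p in((.54,.155,.08),(.55,-.155,.074)):print(proj(w,p))
E
```

```text
342.6228444053307 -0.07599631666373176 [[0.0, -0.961, -0.277, 0.079], [1.0, 0.0, 0.0, -0.001], [-0.0, -0.277, 0.961, -0.18], [0.0, 0.0, 0.0, 1.0]] [ 0.3809585  -0.10571515  0.38888506]
(np.float64(132.73782453448115), np.float64(-11.392547728668035))
(np.float64(355.67391531244493), np.float64(62.27550908748546))
```

View pics/w1.png

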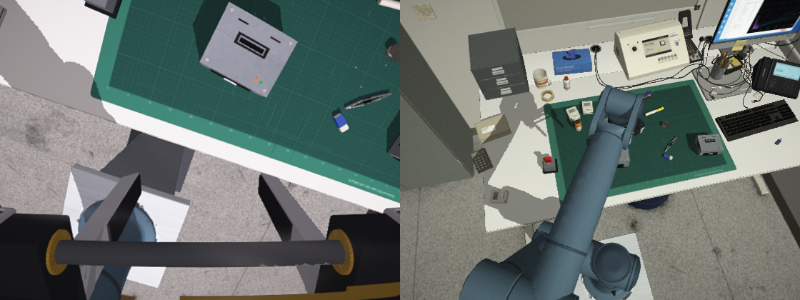

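Wrist half: dock near (248,50) with a black slot at (252,43). Top half: red key at (549,165) and a second grey box at (708,145).

Emit:
drive_tool --increments '[{"travel":[14,-5,-9],"turn":[0,0,0],"hand":-1},{"travel":[14,-5,-9],"turn":[0,0,0],"hand":-1},{"travel":[14,-5,-9],"turn":[0,0,0],"hand":-1},{"travel":[14,-5,-9],"turn":[0,0,0],"hand":-1},{"travel":[14,-5,-9],"turn":[0,0,0],"hand":-1},{"travel":[14,-5,-9],"turn":[0,0,0],"hand":-1}]'

```text
t: 2.55
ee_pos: [0.4959, -0.012, 0.4785]
tool_rot: [0.986, 0.168, -0.001, -0.0]
contact_force: [0.5, -0.4, -0.5]
gripper_width: 0.0939
grip_force: 0.0
```

```bash
python3 - <<'E'
from h import *
w=cam('wrist')
np.savez('w2.npz',im=w['image'],T=w['T'])
save(w,'w2.png',scale=1.4)
print(get_state()['ee_pos'],get_state()['joint_pos'].round(2))
for p in((.54,.155,.08),(.55,-.155,.074)):print(proj(w,p))
E
```

```text
[ 0.49594598 -0.01176899  0.47873493] [-0.25 -0.2   1.53 -0.    1.82  0.98]
(np.float64(191.69542506570826), np.float64(98.60111741866275))
(np.float64(368.9284426328754), np.float64(155.28624555052215))
```

View pics/w2.png

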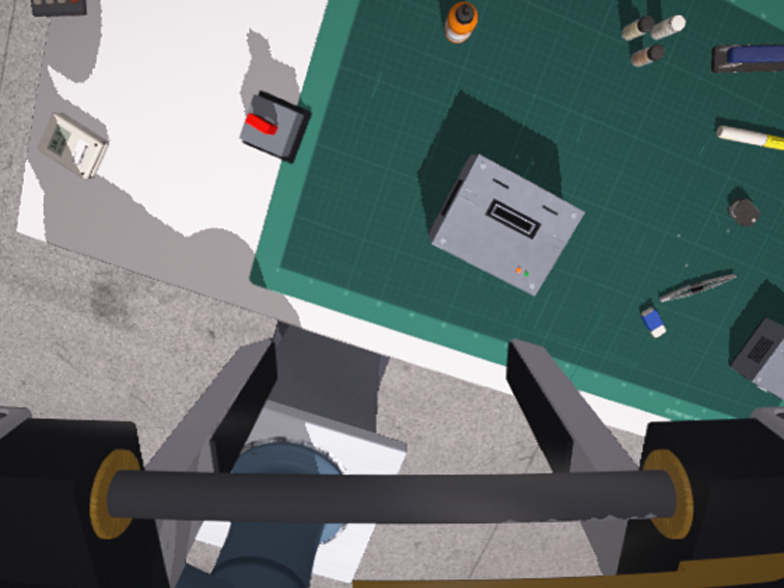

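Candidates in the w2 view (1.4x scale):
- **Key:** the only red handle in a stand is at (261,123). The others are the orange dropper (460,20) and the red-capped bottle at top-view (233,117).
- **Dock:** the slotted box is at (508,227). The grey vented box at (770,350) has no slot.

I'll measure both now.

```bash
cat >> h.py <<'E'
def blobs(mask,amin=30):
    cs,_=cv2.findContours(mask.astype(np.uint8),cv2.RETR_LIST,cv2.CHAIN_APPROX_NONE)
    return [c for c in cs if cv2.contourArea(c)>amin]
def rects(c,mask,z,box,amin=30):
    x0,y0,x1,y1=box; m=np.zeros_like(mask); m[y0:y1,x0:x1]=mask[y0:y1,x0:x1]
    out=[]
    for k in blobs(m,amin):
        P=np.array([onz(c,u,v,z)[:2] for u,v in k[:,0]],np.float32)*1000
        r=cv2.minAreaRect(P); out.append((np.round(r[0],1),np.round(r[1],1),round(r[2],1)))
    return out
E
python3 - <<'E'
from h import *
w=cam('wrist'); im=w['image'].astype(int); g=im.sum(2)/3
sat=im.max(2)-im.min(2)
for q in((478,155),(584,213),(536,296),(432,243)):print(onz(w,q[0]/1.4,q[1]/1.4,.074))
print('slot dark',rects(w,g<60,.074,(335,130,400,180)))
red=(im[:,:,0]>150)&(im[:,:,1]<60)
print('red',rects(w,red,.100,(150,70,230,120),10))
grey=(sat<25)&(g>90)&(g<185)
print('block',rects(w,grey,.052,(165,60,225,120)))
print('foot+block',rects(w,(sat<30)&(g<185),.02,(165,60,225,120)))
save(w,'key2.png',(160,55,240,125),4)
E
```

```text
[ 0.6029211  -0.08270615  0.074     ]
[ 0.58371398 -0.23175265  0.074     ]
[ 0.46633564 -0.21858211  0.074     ]
[ 0.4860117  -0.06845438  0.074     ]
slot dark [(array([ 547. , -150.7]), array([49.1,  8.3]), 84.0), (array([ 546.9, -151.1]), array([60.7, 18.6]), 82.7), (array([ 547.2, -151.3]), array([66.4, 20.7]), 82.4), (array([ 600.6, -176. ]), array([36.1, 14.6]), 84.8)]
red [(array([552.2, 162.9]), array([34.3, 11.5]), 79.8)]
block [(array([550.9, 166.8]), array([56.8, 59.5]), 85.9), (array([587.9, 174.3]), array([34.8, 71.2]), 28.6)]
foot+block [(array([558.4, 168.1]), array([96.9, 88.7]), 13.6)]
```

View pics/key2.png

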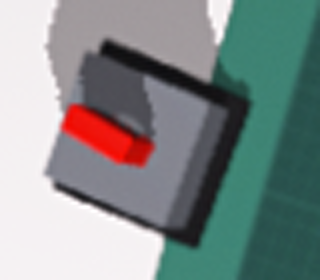

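The dock measures about 150 x 118 mm, which matches the description. The crop shows the red handle (110,135) standing in the block of the grey-and-black stand. I'll hover above the key with the fingers aligned to close across its thickness.

Emit:
drive_tool --increments '[{"travel":[11,-15,24],"turn":[0,0,-61],"hand":-1},{"travel":[11,-15,24],"turn":[0,0,-61],"hand":-1},{"travel":[11,-15,24],"turn":[0,0,-61],"hand":-1},{"travel":[11,-15,24],"turn":[0,0,-61],"hand":-1},{"travel":[11,-15,24],"turn":[0,0,-61],"hand":-1},{"travel":[11,-15,24],"turn":[0,0,-61],"hand":-1},{"travel":[11,-15,24],"turn":[0,0,-61],"hand":-1},{"travel":[11,-15,24],"turn":[0,0,-61],"hand":-1},{"travel":[11,-15,24],"turn":[0,0,-61],"hand":-1},{"travel":[11,-15,24],"turn":[0,0,-61],"hand":-1}]'

```text
t: 3.9
ee_pos: [0.5506, 0.1671, 0.24]
tool_rot: [0.764, 0.645, 0.0, 0.0]
contact_force: [0.8, 0.2, -0.1]
gripper_width: 0.0941
grip_force: 0.0
```

```bash
python3 - <<'E'
from h import *
w=cam('wrist'); im=w['image'].astype(int); g=im.sum(2)/3
sat=im.max(2)-im.min(2)
s=get_state();M=R.from_quat(s['tool_rot']).as_matrix()
print(s['ee_pos'],M.round(3).tolist(),s['joint_pos'].round(2))
B=(0,0,560,300)
u,v=proj(w,(.551,.165,.07));print('key px',u,v)
red=(im[:,:,0]>110)&(im[:,:,1]<70)
top=(im[:,:,0]>200)&(im[:,:,1]<70)
print('red',rects(w,red,.100,B,100),rects(w,top,.100,B,100))
print('block',rects(w,(sat<25)&(g>90)&(g<190),.052,B,800))
save(w,'k3.png',(int(u)-140,int(v)-120,int(u)+140,int(v)+120),2)
E
```

```text
[0.55057244 0.1671765  0.23989892] [[0.166, 0.986, 0.001], [0.986, -0.166, 0.0], [0.0, 0.001, -1.0]] [ 0.1   0.04  1.72 -0.    1.38  0.27]
key px 281.67331478484016 191.054386274415
red [(array([553.6, 171.6]), array([33.6, 12.2]), 77.4)] [(array([552.6, 167.8]), array([25.7,  9.7]), 80.4)]
block [(array([666.7,  38.1]), array([ 26.7, 112.9]), 30.4), (array([394.2,  83.8]), array([112.2,  26.1]), 40.3), (array([199. , 126.8]), array([97.1, 50.6]), 84.5), (array([547.2, 168.3]), array([56.3, 44.3]), 85.2), (array([592.5, 197.8]), array([119.6,  69.4]), 8.8), (array([826.6, 303.9]), array([76.2, 19.9]), 29.5), (array([332.7, 233.6]), array([330.3, 190.4]), 69.7)]
```

View pics/k3.png

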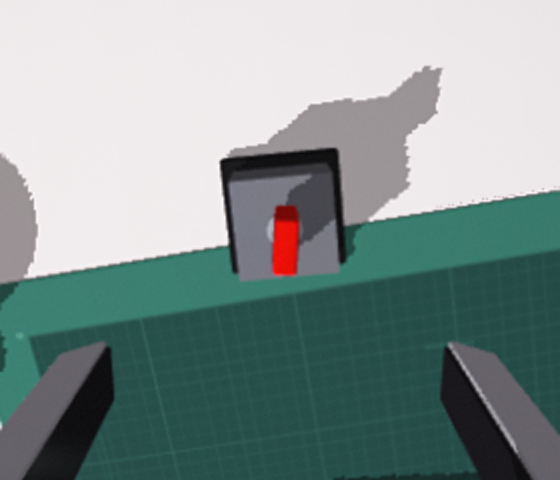

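The crop shows the handle (285,240) between the open fingers, about 2 mm to the right of centre, with its yaw matching. Descending.

Emit:
drive_tool --increments '[{"travel":[0.1,0.2,5],"turn":[0,0,0],"hand":-0.5},{"travel":[0.1,0.2,10],"turn":[0,0,0],"hand":-0.5},{"travel":[0.1,0.2,14],"turn":[0,0,0],"hand":-0.5},{"travel":[0.1,0.2,16.5],"turn":[0,0,0],"hand":-0.5},{"travel":[0.1,0.2,17.8],"turn":[0,0,0],"hand":-0.5},{"travel":[0.1,0.2,17.8],"turn":[0,0,0],"hand":-0.5},{"travel":[0.1,0.2,17.8],"turn":[0,0,0],"hand":-0.3}]' --force 10

```text
t: 4.82
ee_pos: [0.5537, 0.1682, 0.0629]
tool_rot: [0.763, 0.646, 0.001, 0.001]
contact_force: [0.4, 0.2, -0.7]
gripper_width: 0.0637
grip_force: 0.0
```

Emit:
drive_tool --increments '[{"travel":[0,0,0],"turn":[0,0,0],"hand":1},{"travel":[0,0,0],"turn":[0,0,0],"hand":1},{"travel":[0,0,0],"turn":[0,0,0],"hand":1},{"travel":[0,0,0],"turn":[0,0,0],"hand":1},{"travel":[0,0,0],"turn":[0,0,0],"hand":1},{"travel":[0,0,0],"turn":[0,0,0],"hand":1}]' --force 30

```text
t: 5.58
ee_pos: [0.553, 0.168, 0.0616]
tool_rot: [0.763, 0.646, 0.0, 0.0]
contact_force: [1.2, -0.3, -1.8]
gripper_width: 0.0119
grip_force: 30.0
```

Emit:
drive_tool --increments '[{"travel":[0,0,-2],"turn":[0,0,0],"hand":1},{"travel":[0,0,-7],"turn":[0,0,0],"hand":1},{"travel":[0,0,-12],"turn":[0,0,0],"hand":1},{"travel":[0,0,-12],"turn":[0,0,0],"hand":1},{"travel":[-6,1,-12],"turn":[0,0,-2.3],"hand":1},{"travel":[-12,2,-12],"turn":[0,0,-2.3],"hand":1},{"travel":[-18,3,-12],"turn":[0,0,-2.3],"hand":1},{"travel":[-24,4,-12],"turn":[0,0,-2.3],"hand":1},{"travel":[-30,5,-12],"turn":[0,0,-2.3],"hand":1},{"travel":[-36,5.5,-12],"turn":[0,0,-2.3],"hand":1}]'

```text
t: 6.82
ee_pos: [0.5459, -0.1974, 0.1795]
tool_rot: [0.75, 0.661, -0.0, -0.002]
contact_force: [0.6, -1.4, -1.2]
gripper_width: 0.0117
grip_force: 30.0
```

Emit:
drive_tool --increments '[{"travel":[0,0,0],"turn":[0,0,0],"hand":1},{"travel":[0,0,0],"turn":[0,0,0],"hand":1}]'

```text
t: 7.08
ee_pos: [0.5463, -0.1953, 0.1799]
tool_rot: [0.75, 0.661, -0.0, -0.002]
contact_force: [-0.3, 0.0, -0.4]
gripper_width: 0.0115
grip_force: 30.0
```

```bash
python3 - <<'E'
from h import *
w=cam('wrist'); im=w['image'].astype(int); g=im.sum(2)/3
s=get_state();M=R.from_quat(s['tool_rot']).as_matrix()
print(s['ee_pos'],M.round(3).tolist(),s['gripper_width'],s['contact_force'])
u,v=proj(w,(.547,-.151,.074));print('slot px',u,v)
t=s['ee_pos']+M@[0,0,.0536];print('tip px',proj(w,t),'collar top',proj(w,s['ee_pos']+M@[0,0,.005]))
b=(int(u)-60,max(0,int(v)-40),int(u)+60,int(v)+40)
print('slot',rects(w,g<55,.074,b,100))
save(w,'d4.png',(120,max(0,int(v)-60),440,420),1.4)
E
```

```text
[ 0.5466429  -0.19471742  0.18026336] [[0.125, 0.992, -0.002], [0.992, -0.125, 0.002], [0.001, -0.002, -1.0]] 0.011902616052729974 [ 0.39662614 -0.10988094 -0.77772118]
slot px 276.040969650819 155.0896885978359
tip px (np.float64(282.33086611654517), np.float64(224.9349750680135)) collar top (np.float64(282.9591434470757), np.float64(251.98754762045976))
slot [(array([ 547. , -150.6]), array([49.9,  8.5]), 82.7), (array([ 547.3, -150.8]), array([58.2, 16.2]), 82.8), (array([ 547.2, -151.4]), array([65.9, 20.5]), 82.2)]
```

View pics/d4.png

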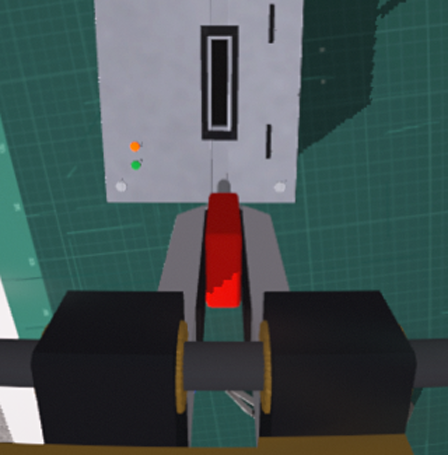

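The crop shows the slot at (219,82) and the rod's tip just peeking out past the handle at (224,186). I'll measure the rod's tip against its predicted pixel.

```bash
python3 - <<'E'
from h import *
w=cam('wrist'); im=w['image'].astype(int); g=im.sum(2)//3
for v in range(221,233):print(v,g[v,270:294])
red=(im[:,:,0]>80)&(im[:,:,1]<50)
for v in (236,245,260,280,300):
    q=np.where(red[v,200:360])[0]+200;print(v,q.min(),q.max())
s=get_state();M=R.from_quat(s['tool_rot']).as_matrix();e=s['ee_pos']
for x in(-.014,.014):
  for y in (-.006,.006):print('handle top',proj(w,e+M@[x,y,-.040]), 'rod',proj(w,e+M@[0,y*3.5/6,.050]))
E
```

```text
221 [156 147 156 156 157 158 157 157 156 155 156 154 154 160 159 158 159 158
 159 159 158 159 159 162]
222 [150 136 156 157 156 157 157 153 145 142 143 148 154 159 158 157 158 159
 159 159 159 160 159 160]
223 [151 132 156 157 158 157 153 138 118 110 113 123 137 151 159 159 158 159
 160 158 160 161 160 161]
224 [151 132 156 157 157 152 134 106  94  92  92  93 105 132 158 160 159 158
 159 159 160 162 162 162]
225 [152 134 156 158 155 143 109  91  89  91  91  90  90 111 148 160 160 160
 160 161 161 161 162 161]
226 [150 134 156 157 153 133  99  90  90  91  92  91  89  95 126 159 161 158
 159 160 162 161 162 162]
227 [153 133 156 157 149 122  98  89  90  93  92  91  89  88 115 160 161 159
 161 161 162 161 163 162]
228 [151 133 155 156 146 118  95  91  92  92  92  91  89  88 115 161 162 162
 162 162 162 162 161 162]
229 [151 133 154 156 147 117  97  90  91  91  92  90  88  88 115 161 163 161
 162 162 161 162 163 162]
230 [152 133 154 156 148 117  96  90  92  92  91  91  89  89 115 161 163 162
 161 162 163 162 162 163]
231 [152 132 154 157 146 116  97  90  92  91  91  91  89  89 110 155 162 161
 162 162 162 161 162 162]
232 [137 109 125 126 119  97  84  80  82  82  81  81  79  79  90 119 130 131
 138 153 162 161 161 162]
236 269 289
245 268 290
260 267 291
280 267 291
300 267 291
handle top (np.float64(270.9507690064471), np.float64(318.0988385473971)) rod (np.float64(277.38224881371474), np.float64(227.00992775221525))
handle top (np.float64(296.450658547059), np.float64(318.0848941127811)) rod (np.float64(287.2683632133054), np.float64(227.00708126222355))
handle top (np.float64(270.4395518281541), np.float64(263.94524821858136)) rod (np.float64(277.38224881371474), np.float64(227.00992775221525))
handle top (np.float64(297.3982676492602), np.float64(263.9338060296527)) rod (np.float64(287.2683632133054), np.float64(227.00708126222355))
```

Emit:
drive_tool --increments '[{"travel":[2.5,-0.2,2],"turn":[0,0,0],"hand":1},{"travel":[4.36,-0.31,4],"turn":[0,0,0],"hand":1},{"travel":[4.36,-0.31,4.6],"turn":[0,0,0],"hand":1},{"travel":[4.36,-0.31,4.6],"turn":[0,0,0],"hand":1},{"travel":[4.36,-0.31,4.6],"turn":[0,0,0],"hand":1},{"travel":[4.36,-0.31,4.6],"turn":[0,0,0],"hand":1}]'

```text
t: 7.92
ee_pos: [0.5501, -0.1531, 0.1364]
tool_rot: [0.75, 0.661, 0.0, 0.001]
contact_force: [0.7, -0.3, -1.4]
gripper_width: 0.0118
grip_force: 30.0
```

```bash
python3 - <<'E'
from h import *
w=cam('wrist'); im=w['image'].astype(int); g=im.sum(2)//3
s=get_state();M=R.from_quat(s['tool_rot']).as_matrix();e=s['ee_pos'];print(e,M[:,2].round(4),s['contact_force'].round(1))
print('tip',proj(w,e+M@[0,0,.0536]),'slot',proj(w,(.549,-.151,.074)),'px/mm',(proj(w,e+M@[0,.01,.058])[0]-proj(w,e+M@[0,0,.058])[0])/10)
for v in range(186,222,5):print(v,g[v,262:300])
save(w,'d5.png',(200,140,360,260),4)
E
```

```text
[ 0.54995336 -0.15303655  0.13621942] [ 1.1e-03 -6.0e-04 -1.0e+00] [ 0.1  0.3 -0.6]
tip (np.float64(281.7398064080156), np.float64(225.36188742980448)) slot (np.float64(279.94981872219427), np.float64(219.12163569642624)) px/mm 1.3660723842675906
186 [141  61  28  28  27  40 101 161 143  63  27  26  27  27  26  26  25  26
  27  25  26  29  70 137 164 144  61  27  25  26  41 100 160 161 161 161
 161 162]
191 [140  60  27  26  27  41 101 160 143  61  18  17  18  16  17  18  16  19
  18  19  17  20  67 136 164 142  58  25  25  26  40 102 162 164 162 162
 163 162]
196 [139  59  26  26  27  40 100 160 142  61  18  16  18  17  18  18  17  18
  18  19  17  21  73 143 163 140  43  23  26  25  39 100 161 161 160 160
 161 160]
201 [138  59  27  25  25  31  89 160 144  65  20  16  16  19  17  18  19  17
  19  19  16  22  74 145 165 142  43  23  24  26  55 117 162 163 161 161
 161 154]
206 [146  81  31  26  25  31  90 160 144  66  20  17  16  17  19  19  17  19
  18  17  17  20  74 145 165 142  43  23  26  27  55 117 146 101  92  93
  95  94]
211 [143  80  31  27  25  30  87 158 144  80  23  17  19  17  18  18  17  17
  18  19  16  21  75 146 167 142  44  17  17  17  32  67  94  94  95  94
  93  93]
216 [143  81  31  26  25  31  89 156 145  86  26  15  17  17  16  17  18  18
  17  18  16  25  88 162 166 140  37  15  15  16  35  83 138 160 162 160
 161 162]
221 [143  81  30  27  26  31  91 160 152  94  25  16  19  17  17  18  18  17
  17  18  15  21  77 149 163 138  42  21  26  29  71 138 160 161 162 162
 164 164]
```

View pics/d5.png

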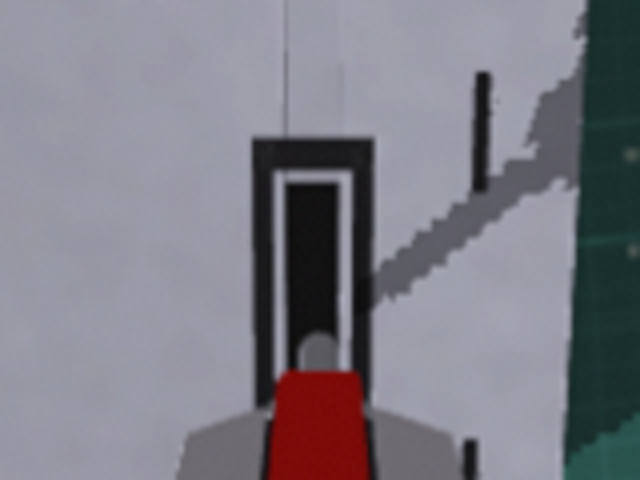

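The crop shows the rod's tip at (318,350) and the slot's dark middle at about (312,270), so the rod sits slightly right of centre. Measuring exactly.

```bash
python3 - <<'E'
from h import *
w=cam('wrist'); im=w['image'].astype(int); g=im.sum(2)//3
for v in (222,226,228,230,231):print(v,g[v,262:300])
s=get_state();print(s['ee_pos'],w['cx'])
E
```

```text
222 [151 108  36  23  26  29  71 138 159 128  36  14  20  17  18  22  29  33
  28  24  20  18  57 126 162 139  43  23  26  26  53 116 161 161 161 163
 163 163]
226 [152 109  34  26  25  30  72 137 159 130  35  15  39  78  97  91  91  91
  91  91  88  82  93 140 163 139  42  24  24  26  54 117 163 163 162 163
 163 163]
228 [151 109  36  24  25  29  71 137 158 131  32  17  64 113  97  90  92  91
  92  91  89  87 104 143 164 141  44  22  26  26  55 118 163 163 163 164
 163 164]
230 [160 137  43  25  26  29  70 136 158 132  35  18  65 115  97  90  92  92
  92  93  89  88 103 144 165 141  42  23  26  26  55 119 163 165 163 163
 163 163]
231 [159 138  42  25  27  30  70 136 158 131  40  21  65 113  97  91  90  92
  92  92  87  89 107 148 165 141  44  24  26  26  55 120 163 163 163 163
 163 162]
[ 0.54987592 -0.15294548  0.13607139] 279.2297150185058
```

Emit:
drive_tool --increments '[{"travel":[0.25,-0.07,0.2],"turn":[0,0,0],"hand":1},{"travel":[0.25,-0.07,0.4],"turn":[0,0,0],"hand":1},{"travel":[0.25,-0.07,0.4],"turn":[0,0,0],"hand":1},{"travel":[0.25,-0.07,0.4],"turn":[0,0,0],"hand":1},{"travel":[0.25,-0.07,0.4],"turn":[0,0,0],"hand":1},{"travel":[0.25,-0.07,0.4],"turn":[0,0,0],"hand":1}]' --force 45

```text
t: 8.78
ee_pos: [0.5493, -0.1499, 0.1316]
tool_rot: [0.75, 0.661, 0.0, 0.0]
contact_force: [-0.5, -0.3, -1.5]
gripper_width: 0.0119
grip_force: 45.0
```

Emit:
drive_tool --increments '[{"travel":[0,0,0.2],"turn":[0,0,0],"hand":1},{"travel":[0,0,0.4],"turn":[0,0,0],"hand":1},{"travel":[0,0,0.6],"turn":[0,0,0],"hand":1},{"travel":[0,0,0.8],"turn":[0,0,0],"hand":1},{"travel":[0,0,0.8],"turn":[0,0,0],"hand":1},{"travel":[0,0,0.8],"turn":[0,0,0],"hand":1}]'

```text
t: 9.52
ee_pos: [0.5493, -0.1499, 0.1235]
tool_rot: [0.75, 0.661, 0.0, 0.0]
contact_force: [0.4, 0.1, -1.1]
gripper_width: 0.0117
grip_force: 45.0
```

Emit:
drive_tool --increments '[{"travel":[0,0,0.3],"turn":[0,0,0],"hand":1},{"travel":[0,0,0.6],"turn":[0,0,0],"hand":1},{"travel":[0,0,0.9],"turn":[0,0,0],"hand":1},{"travel":[0,0,1.2],"turn":[0,0,0],"hand":1},{"travel":[0,0,1.3],"turn":[0,0,0],"hand":1},{"travel":[0,0,1.3],"turn":[0,0,0],"hand":1},{"travel":[0,0,1.3],"turn":[0,0,0],"hand":1}]'

```text
t: 10.4
ee_pos: [0.5493, -0.1499, 0.1106]
tool_rot: [0.75, 0.661, 0.0, 0.0]
contact_force: [0.2, -0.4, 0.1]
gripper_width: 0.0116
grip_force: 45.0
```

Emit:
drive_tool --increments '[{"travel":[0,0,0.1],"turn":[0,0,0],"hand":1},{"travel":[0,0,0.1],"turn":[0,0,0],"hand":1},{"travel":[0,0,0.2],"turn":[0,0,0],"hand":1},{"travel":[0,0,0.2],"turn":[0,0,0],"hand":1},{"travel":[0,0,0.2],"turn":[0,0,0],"hand":1}]'

```text
t: 11.02
ee_pos: [0.5492, -0.1498, 0.1085]
tool_rot: [0.75, 0.661, -0.0, -0.0]
contact_force: [-0.2, 0.3, -0.7]
gripper_width: 0.0114
grip_force: 45.0
```

Emit:
drive_tool --increments '[{"travel":[0,0,0.1],"turn":[0,0,0],"hand":1},{"travel":[0,0,0.1],"turn":[0,0,0],"hand":1},{"travel":[0,0,0.1],"turn":[0,0,0],"hand":1}]'

```text
t: 11.4
ee_pos: [0.5492, -0.1498, 0.1075]
tool_rot: [0.75, 0.661, -0.0, -0.0]
contact_force: [0.5, -0.1, -0.6]
gripper_width: 0.0119
grip_force: 45.0
```

Emit:
drive_tool --increments '[{"travel":[0,0,0.05],"turn":[0,0,0],"hand":1},{"travel":[0,0,0.05],"turn":[0,0,0],"hand":1},{"travel":[0,0,0.05],"turn":[0,0,0],"hand":1}]'

```text
t: 11.78
ee_pos: [0.5492, -0.1499, 0.107]
tool_rot: [0.75, 0.661, 0.0, -0.0]
contact_force: [-1.1, 0.2, -1.5]
gripper_width: 0.0119
grip_force: 45.0
```

Emit:
drive_tool --increments '[{"travel":[0,0,0.05],"turn":[0,0,0],"hand":1},{"travel":[0,0,0.05],"turn":[0,0,0],"hand":1},{"travel":[0,0,0.05],"turn":[0,0,0],"hand":1}]'

```text
t: 12.15
ee_pos: [0.5492, -0.1499, 0.1065]
tool_rot: [0.75, 0.661, -0.0, -0.0]
contact_force: [-1.5, -0.5, -1.3]
gripper_width: 0.0118
grip_force: 45.0
```

Emit:
drive_tool --increments '[{"travel":[0,0,0.05],"turn":[0,0,0],"hand":1},{"travel":[0,0,0.05],"turn":[0,0,0],"hand":1},{"travel":[0,0,0.05],"turn":[0,0,0],"hand":1}]'

```text
t: 12.52
ee_pos: [0.5492, -0.1498, 0.106]
tool_rot: [0.75, 0.661, -0.0, -0.0]
contact_force: [0.4, 0.3, -0.7]
gripper_width: 0.0116
grip_force: 45.0
```

Emit:
drive_tool --increments '[{"travel":[0,0,0.05],"turn":[0,0,0],"hand":1},{"travel":[0,0,0.05],"turn":[0,0,0],"hand":1},{"travel":[0,0,0.05],"turn":[0,0,0],"hand":1}]'

```text
t: 12.9
ee_pos: [0.5492, -0.1499, 0.1055]
tool_rot: [0.75, 0.661, 0.0, -0.0]
contact_force: [0.4, 0.9, -0.9]
gripper_width: 0.0119
grip_force: 45.0
```

Emit:
drive_tool --increments '[{"travel":[0,0,0.05],"turn":[0,0,0],"hand":1},{"travel":[0,0,0.05],"turn":[0,0,0],"hand":1},{"travel":[0,0,0.05],"turn":[0,0,0],"hand":1}]'

```text
t: 13.28
ee_pos: [0.5492, -0.1498, 0.105]
tool_rot: [0.75, 0.661, 0.0, -0.0]
contact_force: [-0.3, 0.3, -1.2]
gripper_width: 0.0119
grip_force: 45.0
```

Emit:
drive_tool --increments '[{"travel":[0,0,0.05],"turn":[0,0,0],"hand":1},{"travel":[0,0,0.05],"turn":[0,0,0],"hand":1},{"travel":[0,0,0.05],"turn":[0,0,0],"hand":1}]'

```text
t: 13.65
ee_pos: [0.5492, -0.1498, 0.1045]
tool_rot: [0.75, 0.661, 0.0, -0.0]
contact_force: [-0.2, -0.2, -0.9]
gripper_width: 0.0118
grip_force: 45.0
```

Emit:
drive_tool --increments '[{"travel":[0,0,0.05],"turn":[0,0,0],"hand":1},{"travel":[0,0,0.05],"turn":[0,0,0],"hand":1},{"travel":[0,0,0.05],"turn":[0,0,0],"hand":1}]'

```text
t: 14.02
ee_pos: [0.5493, -0.1498, 0.1041]
tool_rot: [0.75, 0.661, 0.0, 0.0]
contact_force: [-0.1, 0.6, 0.7]
gripper_width: 0.0115
grip_force: 45.0
```

Emit:
drive_tool --increments '[{"travel":[0,0,0.03],"turn":[0,0,0],"hand":1},{"travel":[0,0,0.05],"turn":[0,0,0],"hand":1},{"travel":[0,0,0.05],"turn":[0,0,0],"hand":1}]'

```text
t: 14.4
ee_pos: [0.5494, -0.1499, 0.1038]
tool_rot: [0.75, 0.661, 0.0, 0.0]
contact_force: [-0.3, 1.2, 3.7]
gripper_width: 0.0118
grip_force: 45.0
```

Emit:
drive_tool --increments '[{"travel":[0,0,0.05],"turn":[0,0,0],"hand":1},{"travel":[0,0,0.05],"turn":[0,0,0],"hand":1},{"travel":[0,0,0.05],"turn":[0,0,0],"hand":1}]'

```text
t: 14.78
ee_pos: [0.5494, -0.1499, 0.1033]
tool_rot: [0.75, 0.661, 0.0, 0.0]
contact_force: [-1.4, 1.7, 4.6]
gripper_width: 0.0122
grip_force: 45.0
```

Emit:
drive_tool --increments '[{"travel":[0,0,0.05],"turn":[0,0,0],"hand":1},{"travel":[0,0,0.05],"turn":[0,0,0],"hand":1},{"travel":[0,0,0.05],"turn":[0,0,0],"hand":1}]'

```text
t: 15.15
ee_pos: [0.5494, -0.1499, 0.1027]
tool_rot: [0.75, 0.661, 0.0, 0.0]
contact_force: [-0.9, 0.7, 4.8]
gripper_width: 0.0119
grip_force: 45.0
```

```bash
python3 - <<'E'
from h import *
w=cam('wrist'); s=get_state(); print(s['ee_pos'],s['contact_force'],s['wrist_torque'])
save(w,'d6.png',(200,140,360,260),4)
im=w['image'].astype(int);red=(im[:,:,0]>80)&(im[:,:,1]<50)
for v in (236,245,260,280,300):
    q=np.where(red[v,200:360])[0]+200;print(v,q.min() if len(q) else 0,q.max() if len(q) else 0)
q=np.where(red)[0];print(q.min(),q.max())
E
```

```text
[ 0.54937345 -0.14987616  0.10274091] [-1.56362417  0.88931193  4.64543239] [0.28632002 0.25081533 0.01035815]
236 268 289
245 268 290
260 267 292
280 267 292
300 267 292
232 313
```

The force is level at about 5 N while the tip keeps sinking and the key sits still in the grip. That is the springy tab, so I'll keep pressing in small steps.

Emit:
drive_tool --increments '[{"travel":[0,0,0.05],"turn":[0,0,0],"hand":1},{"travel":[0,0,0.1],"turn":[0,0,0],"hand":1},{"travel":[0,0,0.1],"turn":[0,0,0],"hand":1},{"travel":[0,0,0.1],"turn":[0,0,0],"hand":1}]'

```text
t: 15.7
ee_pos: [0.5494, -0.1499, 0.1019]
tool_rot: [0.75, 0.661, 0.0, 0.0]
contact_force: [-1.6, 1.6, 5.3]
gripper_width: 0.0118
grip_force: 45.0
```

Emit:
drive_tool --increments '[{"travel":[0,0,0.05],"turn":[0,0,0],"hand":1},{"travel":[0,0,0.1],"turn":[0,0,0],"hand":1},{"travel":[0,0,0.1],"turn":[0,0,0],"hand":1},{"travel":[0,0,0.1],"turn":[0,0,0],"hand":1}]'

```text
t: 16.2
ee_pos: [0.5494, -0.1499, 0.1009]
tool_rot: [0.75, 0.661, 0.0, 0.0]
contact_force: [-2.2, 1.7, 6.2]
gripper_width: 0.0117
grip_force: 45.0
```

Emit:
drive_tool --increments '[{"travel":[0,0,0.05],"turn":[0,0,0],"hand":1},{"travel":[0,0,0.1],"turn":[0,0,0],"hand":1},{"travel":[0,0,0.1],"turn":[0,0,0],"hand":1},{"travel":[0,0,0.1],"turn":[0,0,0],"hand":1}]'

```text
t: 16.7
ee_pos: [0.5495, -0.1498, 0.1001]
tool_rot: [0.75, 0.661, 0.0, 0.0]
contact_force: [-0.8, 2.8, 6.8]
gripper_width: 0.0118
grip_force: 45.0
```

Emit:
drive_tool --increments '[{"travel":[0,0,0.04],"turn":[0,0,0],"hand":1},{"travel":[0,0,0.08],"turn":[0,0,0],"hand":1},{"travel":[0,0,0.08],"turn":[0,0,0],"hand":1},{"travel":[0,0,0.08],"turn":[0,0,0],"hand":1}]'

```text
t: 17.2
ee_pos: [0.5495, -0.1498, 0.0993]
tool_rot: [0.75, 0.661, 0.0, 0.0]
contact_force: [-2.8, 1.9, 7.2]
gripper_width: 0.0118
grip_force: 45.0
```

```bash
python3 - <<'E'
from h import *
s=get_state(); print(s['ee_pos'],s['contact_force'])
a=cam('scene'); old=np.load('c0.npz')['a']; save(a,'s7.png',(220,170,380,290),4)
E
```

```text
[ 0.54948608 -0.14980228  0.0993187 ] [-2.79339993  1.92577024  7.20974035]
```

View pics/s7.png

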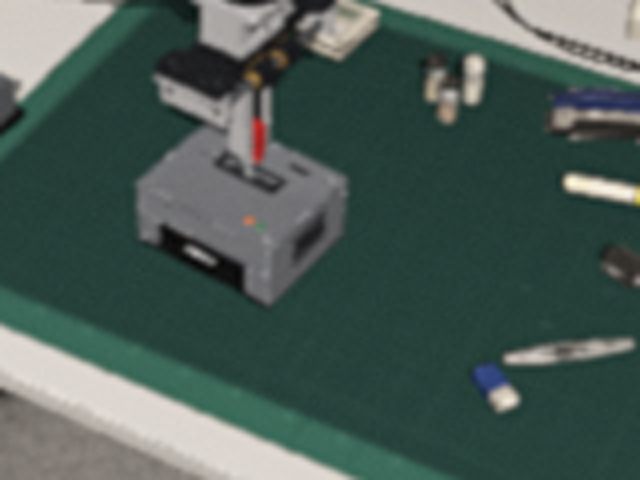

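The crop shows the key in the slot at (258,150) and the drawer front (200,255) still shut. I'll press a little further, easing the side load as I go.

Emit:
drive_tool --increments '[{"travel":[0,-0.05,0.04],"turn":[0,0,0],"hand":1},{"travel":[0,-0.05,0.08],"turn":[0,0,0],"hand":1},{"travel":[0,-0.05,0.08],"turn":[0,0,0],"hand":1},{"travel":[0,-0.05,0.08],"turn":[0,0,0],"hand":1}]'

```text
t: 17.75
ee_pos: [0.5494, -0.1498, 0.0985]
tool_rot: [0.75, 0.661, 0.001, 0.001]
contact_force: [-0.4, 1.2, 5.1]
gripper_width: 0.0118
grip_force: 45.0
```

Emit:
drive_tool --increments '[{"travel":[0,0,0.03],"turn":[0,0,0],"hand":1},{"travel":[0,0,0.06],"turn":[0,0,0],"hand":1},{"travel":[0,0,0.06],"turn":[0,0,0],"hand":1},{"travel":[0,0,0.06],"turn":[0,0,0],"hand":1}]'

```text
t: 18.25
ee_pos: [0.5494, -0.1498, 0.098]
tool_rot: [0.75, 0.661, 0.001, 0.001]
contact_force: [-0.4, 1.3, 6.5]
gripper_width: 0.0117
grip_force: 45.0
```

```bash
cat > drw.py <<'E'
from h import *
s=get_state(); print(s['t'],s['ee_pos'],s['contact_force'].round(1))
a=cam('scene'); o=np.load('c0.npz')['a'].astype(int); g=a['image'].astype(int)
d=np.abs(g-o).sum(2)[218:250,250:285]; print('front change',(d>60).sum())
E
python3 drw.py
```

```text
18.25 [ 0.54940776 -0.14979253  0.09800336] [-0.4  1.3  6.5]
front change 164
```

Emit:
drive_tool --increments '[{"travel":[0,0,0.02],"turn":[0,0,0],"hand":1},{"travel":[0,0,0.02],"turn":[0,0,0],"hand":1},{"travel":[0,0,0.02],"turn":[0,0,0],"hand":1},{"travel":[0,0,0.02],"turn":[0,0,0],"hand":1},{"travel":[0,0,0.02],"turn":[0,0,0],"hand":1}]'

```text
t: 18.92
ee_pos: [0.5494, -0.1498, 0.0978]
tool_rot: [0.75, 0.661, 0.001, 0.001]
contact_force: [-0.9, 2.5, 6.9]
gripper_width: 0.0121
grip_force: 45.0
```

```bash
python3 drw.py; python3 -c "
from h import *
a=cam('scene');save(a,'s8.png',(240,185,320,255),4)"
```

```text
18.925 [ 0.54944197 -0.14979569  0.09784933] [-0.9  2.5  6.9]
front change 163
```

View pics/s8.png

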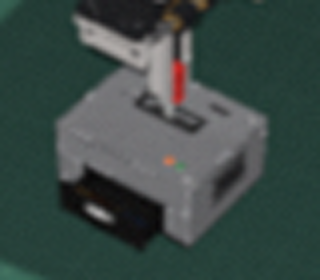

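The crop shows the drawer sprung out of the dock's front at (110,210). Lifting clear and hovering short of the stand so the empty hole can be measured.

Emit:
drive_tool --increments '[{"travel":[0,0,-1.5],"turn":[0,0,0],"hand":1},{"travel":[0,0,-4],"turn":[0,0,0],"hand":1},{"travel":[0,0,-8],"turn":[0,0,0],"hand":1},{"travel":[0,0,-8],"turn":[0,0,0],"hand":1},{"travel":[6,-0.7,-8],"turn":[0,0,2.3],"hand":1},{"travel":[12,-1.4,-8],"turn":[0,0,2.3],"hand":1},{"travel":[18,-2.1,-8],"turn":[0,0,2.3],"hand":1},{"travel":[23,-2.6,-8],"turn":[0,0,2.3],"hand":1},{"travel":[26.6,-3,-8],"turn":[0,0,2.3],"hand":1},{"travel":[26.6,-3,-8],"turn":[0,0,2.3],"hand":1}]'

```text
t: 20.27
ee_pos: [0.5512, 0.1197, 0.1753]
tool_rot: [0.762, 0.647, -0.001, -0.001]
contact_force: [0.5, -0.2, 0.4]
gripper_width: 0.0117
grip_force: 45.0
```

Emit:
drive_tool --increments '[{"travel":[0,0,0],"turn":[0,0,0],"hand":1},{"travel":[0,0,0],"turn":[0,0,0],"hand":1},{"travel":[0,0,0],"turn":[0,0,0],"hand":1},{"travel":[0,0,0],"turn":[0,0,0],"hand":1}]'

```text
t: 20.78
ee_pos: [0.5525, 0.1173, 0.1771]
tool_rot: [0.764, 0.646, 0.0, 0.0]
contact_force: [-0.0, -0.5, -0.9]
gripper_width: 0.0116
grip_force: 45.0
```

```bash
python3 drw.py; python3 - <<'E'
from h import *
w=cam('wrist'); im=w['image'].astype(int); g=im.sum(2)//3
s=get_state();M=R.from_quat(s['tool_rot']).as_matrix();e=s['ee_pos'];print(e,M.round(3).tolist())
u,v=proj(w,(.554,.168,.052));print('hole px',u,v); u=int(u);v=int(v)
b=(u-35,max(0,v-35),u+35,v+35)
print(rects(w,g<35,.052,b,15),rects(w,g<50,.052,b,15),rects(w,(g>50)&(g<190)&(im.max(2)-im.min(2)<25),.052,b,300))
for r in range(v-14,v+15,2):print(r,g[r,u-16:u+17])
print('rod',proj(w,e+M@[0,0,.050]))
for r in (220,224,227,229,231):print(r,g[r,268:294])
E
```

```text
20.775 [0.55254088 0.11726706 0.17711615] [-0.  -0.5 -0.9]
front change 165
[0.55251679 0.11754783 0.1771575 ] [[0.166, 0.986, 0.0], [0.986, -0.166, 0.0], [0.0, 0.0, -1.0]]
hole px 273.59780634596706 145.07115311861028
[(array([553.4, 169.9]), array([5.2, 7.9]), 80.4), (array([583.2, 169. ]), array([48.8,  2.9]), 85.4), (array([550.6, 197.3]), array([ 3.4, 44.9]), 80.3)] [(array([553.6, 169.7]), array([6.6, 9.1]), 87.5), (array([583.1, 166.7]), array([53.3,  3.2]), 85.6), (array([551.8, 196.7]), array([ 4.2, 47.5]), 80.3)] [(array([551.7, 168.2]), array([56.4, 59.8]), 85.8)]
131 [136 137 136 136 136 136 136 136 136 137 136 137 136 136 136 136 136 136
 136 135 136 135 137 137 135 136 137 137 137 137 136 136 136]
133 [136 136 137 136 136 135 136 136 135 136 135 135 136 135 135 136 136 136
 136 136 136 136 137 137 137 137 136 137 136 136 136 136 136]
135 [136 136 136 136 136 135 136 135 137 135 134 136 135 136 136 136 136 136
 136 135 136 136 135 135 135 137 136 136 137 137 136 136 135]
137 [136 136 136 136 136 136 136 135 135 136 135 135 135 135 134 134 135 133
 133 132 131 132 134 136
[... 1437 characters left out ...]
135 135 136 135 135 134 135 134 134 134 135 135 133 134 133 134 133
 135 133 133 134 134 134 133 134 134 135 135 135 134 135 134]
rod (np.float64(281.9449432303545), np.float64(226.90423743488452))
220 [70 70 71 69 70 70 72 74 72 68 67 69 67 67 67 68 76 78 69 67 67 67 67 68
 66 68]
224 [67 66 67 66 67 67 68 73 83 87 91 92 92 90 85 72 70 77 75 67 68 68 67 67
 68 68]
227 [ 69  67  68  67  68  69  84 106  96  90  91  93  92  92  91  88  83  76
  79  74  69  69  69  67  65  67]
229 [ 73  71  72  71  71  71  88 111  97  90  92  92  92  91  89  88  82  71
  76  73  68  67  66  67  67  67]
231 [ 71  68  68  68  68  69  85 112  95  91  92  92  92  93  90  88  82  71
  77  77  69  66  67  68  67  67]
```

Hole centre, bias-corrected with the rod, is about (0.5543, 0.1678). Moving above it.

Emit:
drive_tool --increments '[{"travel":[3,-0.4,0],"turn":[0,0,0],"hand":1},{"travel":[5,-0.66,2],"turn":[0,0,0],"hand":1},{"travel":[5,-0.66,4],"turn":[0,0,0],"hand":1},{"travel":[5,-0.66,6],"turn":[0,0,0],"hand":1},{"travel":[5,-0.66,6],"turn":[0,0,0],"hand":1},{"travel":[5,-0.66,6],"turn":[0,0,0],"hand":1},{"travel":[5,-0.66,6],"turn":[0,0,0],"hand":1},{"travel":[5,-0.66,6],"turn":[0,0,0],"hand":1},{"travel":[5,-0.66,6],"turn":[0,0,0],"hand":1}]'

```text
t: 22.0
ee_pos: [0.5544, 0.1683, 0.1175]
tool_rot: [0.763, 0.646, 0.0, 0.0]
contact_force: [-0.3, -0.0, -1.6]
gripper_width: 0.0118
grip_force: 45.0
```

```bash
python3 - <<'E'
from h import *
s=get_state();M=R.from_quat(s['tool_rot']).as_matrix();e=s['ee_pos'];print(e)
print('tool mm',M.T@(np.array([.5543,.1678,.1136])-e)*1000)
E
```

```text
[0.55443315 0.16826325 0.11753148]
tool mm [-0.47964227 -0.05733625  3.93135475]
```

Emit:
drive_tool --increments '[{"travel":[-0.04,0,0.5],"turn":[0,0,0],"hand":1},{"travel":[-0.04,0,1],"turn":[0,0,0],"hand":1},{"travel":[-0.04,0,1.2],"turn":[0,0,0],"hand":1},{"travel":[-0.04,0,1.4],"turn":[0,0,0],"hand":1},{"travel":[-0.04,0,1.6],"turn":[0,0,0],"hand":1},{"travel":[-0.04,0,1.6],"turn":[0,0,0],"hand":1}]'

```text
t: 22.75
ee_pos: [0.5541, 0.1679, 0.101]
tool_rot: [0.763, 0.646, -0.0, -0.0]
contact_force: [0.3, 1.0, -1.2]
gripper_width: 0.0118
grip_force: 45.0
```

Emit:
drive_tool --increments '[{"travel":[0,0,0.3],"turn":[0,0,0],"hand":1},{"travel":[0,0,0.6],"turn":[0,0,0],"hand":1},{"travel":[0,0,0.9],"turn":[0,0,0],"hand":1},{"travel":[0,0,0.9],"turn":[0,0,0],"hand":1}]'

```text
t: 23.25
ee_pos: [0.5539, 0.1678, 0.0917]
tool_rot: [0.763, 0.646, -0.0, -0.0]
contact_force: [-0.2, 1.2, -1.2]
gripper_width: 0.0116
grip_force: 45.0
```

Emit:
drive_tool --increments '[{"travel":[0,0,0.5],"turn":[0,0,0],"hand":1},{"travel":[0,0,1.0],"turn":[0,0,0],"hand":1},{"travel":[0,0,1.5],"turn":[0,0,0],"hand":1},{"travel":[0,0,2.0],"turn":[0,0,0],"hand":1},{"travel":[0,0,2.5],"turn":[0,0,0],"hand":1},{"travel":[0,0,2.7],"turn":[0,0,0],"hand":1},{"travel":[0,0,2.7],"turn":[0,0,0],"hand":1},{"travel":[0,0,2.7],"turn":[0,0,0],"hand":1}]'

```text
t: 24.25
ee_pos: [0.5543, 0.1679, 0.0653]
tool_rot: [0.763, 0.646, 0.0, 0.0]
contact_force: [-0.4, 0.1, -0.5]
gripper_width: 0.0117
grip_force: 45.0
```

Emit:
drive_tool --increments '[{"travel":[0,0,0.1],"turn":[0,0,0],"hand":1},{"travel":[0,0,0.1],"turn":[0,0,0],"hand":1},{"travel":[0,0,0.1],"turn":[0,0,0],"hand":1},{"travel":[0,0,0.1],"turn":[0,0,0],"hand":1}]'

```text
t: 24.75
ee_pos: [0.5542, 0.1679, 0.0641]
tool_rot: [0.763, 0.646, 0.0, -0.0]
contact_force: [0.1, -0.4, 0.1]
gripper_width: 0.0118
grip_force: 45.0
```

Emit:
drive_tool --increments '[{"travel":[0,0,0.1],"turn":[0,0,0],"hand":1},{"travel":[0,0,0.1],"turn":[0,0,0],"hand":1},{"travel":[0,0,0.15],"turn":[0,0,0],"hand":1},{"travel":[0,0,0.15],"turn":[0,0,0],"hand":1}]'

```text
t: 25.25
ee_pos: [0.5541, 0.1679, 0.0626]
tool_rot: [0.763, 0.646, -0.0, -0.0]
contact_force: [-0.1, -0.2, -1.2]
gripper_width: 0.0117
grip_force: 45.0
```

Emit:
drive_tool --increments '[{"travel":[0,0,0.05],"turn":[0,0,0],"hand":1},{"travel":[0,0,0.05],"turn":[0,0,0],"hand":1},{"travel":[0,0,0.05],"turn":[0,0,0],"hand":1},{"travel":[0,0,0.05],"turn":[0,0,0],"hand":1}]'

```text
t: 25.75
ee_pos: [0.5542, 0.1679, 0.0621]
tool_rot: [0.763, 0.646, 0.0, 0.0]
contact_force: [0.5, -0.4, -0.8]
gripper_width: 0.0122
grip_force: 45.0
```

Emit:
drive_tool --increments '[{"travel":[0,0,0.06],"turn":[0,0,0],"hand":1},{"travel":[0,0,0.06],"turn":[0,0,0],"hand":1},{"travel":[0,0,0.06],"turn":[0,0,0],"hand":1},{"travel":[0,0,0.06],"turn":[0,0,0],"hand":1}]'

```text
t: 26.25
ee_pos: [0.5542, 0.1679, 0.0615]
tool_rot: [0.763, 0.646, 0.0, 0.0]
contact_force: [0.6, -0.4, -0.0]
gripper_width: 0.0118
grip_force: 45.0
```

Emit:
drive_tool --increments '[{"travel":[0,0,0.03],"turn":[0,0,0],"hand":1},{"travel":[0,0,0.03],"turn":[0,0,0],"hand":1},{"travel":[0,0,0.03],"turn":[0,0,0],"hand":1}]'

```text
t: 26.62
ee_pos: [0.5542, 0.1679, 0.0615]
tool_rot: [0.763, 0.646, 0.0, 0.0]
contact_force: [-1.2, -0.4, 3.8]
gripper_width: 0.0119
grip_force: 45.0
```

The collar is seated, with firm contact at the original height. Releasing and lifting away.

Emit:
drive_tool --increments '[{"travel":[0,0,-0.02],"turn":[0,0,0],"hand":1},{"travel":[0,0,-0.02],"turn":[0,0,0],"hand":1},{"travel":[0,0,-0.02],"turn":[0,0,0],"hand":-0.4},{"travel":[0,0,-0.02],"turn":[0,0,0],"hand":-0.4},{"travel":[0,0,-0.02],"turn":[0,0,0],"hand":-0.4},{"travel":[0,0,-0.02],"turn":[0,0,0],"hand":-0.4},{"travel":[0,0,-0.02],"turn":[0,0,0],"hand":-0.4},{"travel":[0,0,-0.02],"turn":[0,0,0],"hand":-0.4}]' --force 5

```text
t: 27.62
ee_pos: [0.5542, 0.1679, 0.0614]
tool_rot: [0.763, 0.646, 0.0, 0.0]
contact_force: [0.8, 0.1, 0.8]
gripper_width: 0.0654
grip_force: 0.0
```

Emit:
drive_tool --increments '[{"travel":[0,0,-1.5],"turn":[0,0,0],"hand":-0.4},{"travel":[0,0,-5],"turn":[0,0,0],"hand":-0.4},{"travel":[0,0,-10],"turn":[0,0,0],"hand":-0.4},{"travel":[0,0,-15],"turn":[0,0,0],"hand":-0.4},{"travel":[0,0,-18],"turn":[0,0,0],"hand":-0.4},{"travel":[0,0,-18],"turn":[0,0,0],"hand":-0.4},{"travel":[0,0,-18],"turn":[0,0,0],"hand":-0.4}]'

```text
t: 28.5
ee_pos: [0.5534, 0.1678, 0.2401]
tool_rot: [0.763, 0.646, -0.001, -0.001]
contact_force: [0.1, -0.2, 0.0]
gripper_width: 0.0657
grip_force: 0.0
```

```bash
python3 drw.py; python3 - <<'E'
from h import *
w=cam('wrist'); im=w['image'].astype(int)
B=(0,0,560,300)
red=(im[:,:,0]>110)&(im[:,:,1]<70); top=(im[:,:,0]>200)&(im[:,:,1]<70)
print('red',rects(w,red,.100,B,100),rects(w,top,.100,B,100))
o=np.load('c0.npz')
for n,k in(('scene','a'),('top','b')):
    c=cam(n); f=lambda i:np.argwhere((i[:,:,0].astype(int)>140)&(i[:,:,1]<60)&(i[:,:,2]<60))
    for i in(o[k],c['image']):
        p=f(i); q=p[(abs(p-([187,213] if n=='scene' else [224,208]))<20).all(1)]; print(n,len(q),q.mean(0) if len(q) else 0)
E
```

```text
28.5 [0.55338024 0.16778259 0.24009706] [ 0.1 -0.2  0. ]
front change 165
red [(array([553.1, 171.7]), array([33.5, 11.6]), 80.3)] [(array([551.4, 168. ]), array([25.7,  9.7]), 80.5)]
scene 0 0
scene 32 [185.     212.3125]
top 0 0
top 0 0
```

```bash
python3 -c "
from plant import *
print(finish_job())"
```

```text
the job is handed in; nothing more can be done
None
```

The catch tab was pressed and the drawer sprang open; the key is back upright and fully home in its stand, released, and the job was handed in at about 28.5 s, with the highest contact reading about 8 N.

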